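# Lay out a toroid kit on its pads

## Robot

A 7-joint arm with a two-finger parallel gripper is mounted at the origin on a cart in front of the work surface, level with it; the furniture and walls round the work are solid. World frame = base frame: x ahead of the robot, y to its left, z up, the work surface at z = 0. Lengths are in m, angles in rad, forces in N, time in s.
With the tool pointing down it reaches from about 0.35 to 0.9 m from the base axis. Payload 7.2 kg.
Tool frame: the origin (TCP) lies at the very end of the fingers, on their centre line; the grasp point (between the pads) lies 19 mm behind it; z points along the fingers, y is the line along which they close (so a half turn about z gives the same grasp; the last joint's range is limited). The gripper opens to 85 mm and grips with 20 to 120 N. Pads are 22 mm wide; open, the fingers measure 114 mm over their backs; the gripper's body (76 mm by 85 mm) begins 54 mm behind the grasp point. The pads swing forward as they close: fully open they stand 13 mm farther back than shut.
Start: joints at [1.043, 0.411, -0.013, 1.596, 0.006, 1.134, -0.082], TCP at [0.277, -0.56, 0.231] pointing down, gripper open.
Joint ranges: [-2.95, 2.95], [-0.29, 1.99], [-1.47, 1.44], [0.14, 2.54], [-1.03, 4.17], [0.13, 1.85], [-2.86, 2.86]. Speed limits (rad/s): [2.39, 2.39, 3.01, 3.01, 3.14, 3.14, 3.14].

## Interface

Orientations are given as a 3x3 rotation matrix whose columns are the frame's x, y, z axes.
In Python, from cell import ctrl gives the robot as it stands.
- The arm moves only by the shell command python3 -m handwheel 'ROWS'. ROWS is JSON, a list that holds one entry, the list of rows, each a list of 5 numbers: the opening in per cent of the stroke, from 0 (shut) to 100 (fully open), then the shift along the tool's x, y, z in units of 25 mm (1.0 is 25 mm), then the turn about the tool's z in units of 6 degrees (1.0 is 6 degrees). In form: [[[gripper, x, y, z, yaw], ...]]. A call has 1 to 5 rows; each row is the pose to reach, as a shift and turn from the pose commanded when the call began, along the tool's axes at that moment; what a row does not reach only later rows make up. A row lasts 1/8 s, in which the tool goes at most 62.5 mm and 10.7 degrees, less where a joint would pass 70% of its speed; a pose out of reach is approached as far as the arm can. A call with a gripper value outside its range is refused whole. The fingers move at their own pace and stop on an object; the grip force is fixed at half the most. Time passes only in rows, so rows that repeat a pose let the fingers close. It gives the time, the measured TCP pose, the force, the opening and the grip force at its end, in the units of the state.
- ctrl.observe(): the state, without advancing time (a new reading comes with each control period).
- ctrl.snapshot(name): name is "scene" or "top" or "wrist"; returns (picture, depth): 400x640x3 uint8, red, green, blue; 400x640 float32, m along the optical axis (not along the pixel's ray), 0 where there is no reading.
- ctrl.camera_model(name): a dict with "K" (3x3 intrinsics, pixels), "distortion" ([k1, k2, p1, p2, k3] as OpenCV has them; the pictures are not rectified), "eye" and "orientation" of the camera in the world; the wrist camera has in their place "tool_from_camera" (4x4, takes a point from camera to tool coordinates, whose origin is the TCP and whose axes are the flange's). Camera axes: x right, y up, looking along -z (the intrinsics and any distortion apply to the point x, -y, -z); pixel columns grow to the right and rows downward; lengths in m; the calibration is good to about 2 mm. A picture is of the moment at which its call begins: read the wrist's pose just before it. camera_model takes no time and is no camera call.
- ctrl.finish_job(): hands the job in; it is judged then, once.
Trained networks look in the newest picture that a camera, given by its name, has taken for a name from the list of things; names that differ only in an ending like _2 or _b are one class to them, and where a whole thing is asked for, a point or a joint stands for the part that bears it (a point fixed in the world has none). Each returns a list of dicts, best first, with "conf" (0 to 1); they miss things now and then, are a little off and sometimes report something else, mostly with a low value. They report only what shows in the picture. A call takes as long as a camera call. They do not tell look-alikes from the thing itself.
- ctrl.search_frame(camera, thing): "location" ([x, y, z] in m, in world coordinates, good to about 4 mm: the middle of the surface that is visible of it).
- ctrl.trace(camera, thing): "region" (400x640 bool, what is visible of it).
- ctrl.pinpoint(camera, thing): "location" ([x, y, z] in m, in world coordinates, good to about 4 mm: a listed point, or the origin of a listed thing).
The state is a dict: "time_s": time; "joint_pos": joint angles; "joint_velocities": joint speeds; "effort": joint torques, N m; "position": TCP position; "tool_rot": TCP orientation; "ft_force": force on the tool from outside, world axes, zero at the start; "wrist_torque": the same for the moment, N m; "width": finger opening in m; "grip_force": force on a finger pad.
Only numpy, scipy, OpenCV 4.12 (cv2) and the standard library are available. Lean on these libraries where they do the work, as an engineer would, in place of code of your own. Each camera call takes 0.05 s, during which the arm holds its last target. There are 200 camera calls.

## Task

Lay out the parts for the next toroid: put the large core, the small core, the steel mounting dish, the terminal strip and the spanner each flat and centred on the layout pad whose black rubber has its size and outline. Line the strip up with its pad, and point the spanner's jaw the way its pad's outline does.

Things in the scene. Friction and masses are not known exactly. Their poses are not given: they have to be found in the camera images.
- core_large: Larger of two loose bare steel toroid cores: a grey strip-wound ring lying flat, 64 mm across (66 mm over the tape end on its +y side), 22 mm high, about 0.33 kg. Origin: centre of the underside; z up. Grasp across the outside (hole closed to fingers). Changes places with the small core and dish. (Between parts and pads stands a fixed toggle clamp with a red handle 0.16 m high: carry over it.)
- core_small: Smaller of the two loose bare steel toroid cores: the same ring shape, 56 mm across (58 mm over the tape end on its +y side), 20 mm high, about 0.22 kg. Origin: centre of the underside; z up. Grasp across the outside.
- dish: Loose steel mounting dish (pressure washer of a toroid): a disc 46 mm across, 5 mm thick at the rim, rising to a central round boss 25 mm across whose flat top is 20 mm above the underside; the boss has upright sides from 8 to 20 mm height to grasp. About 0.09 kg. Origin: centre of the underside; z up. Changes places with the cores.
- strip: Loose cream screw terminal strip lying flat, 20 mm wide (x), 102 mm long (y), solid body 11 mm high with screws to 14 mm, about 0.045 kg. Origin: centre of the underside; long axis is y, z up. It lies roughly fore and aft and changes places with the spanner.
- spanner_jaw (a point): Point on a loose plain steel open-ended spanner lying flat: 130 mm long, 11 mm thick, 0.16 kg. The point lies on its centre line at underside height, in the root of the jaw, 45 mm from mid-length. x points to the jaw tips (20 mm ahead; jaw 38 mm wide), -x along the flat-sided shank, 17 mm wide, to the ring end (110 mm behind, 32 mm across), z up. Jaw starts roughly away from the robot.
- pad_large: Fixed layout pad: a grey plastic foot disc 82 mm across and 3 mm thick with a black rubber disc 66 mm across and 3 mm thick on it, concentric; it takes the large core. Origin: centre of the underside; rubber top at z = 6 mm of its frame; z up. It changes places with the other two round pads.
- pad_small: Fixed layout pad: a grey plastic foot disc 74 mm across and 3 mm thick with a black rubber disc 58 mm across and 3 mm thick on it, concentric; it takes the small core. Origin: centre of the underside; rubber top at z = 6 mm of its frame; z up. It changes places with the other two round pads.
- pad_dish: Fixed layout pad: a grey plastic foot disc 62 mm across and 3 mm thick with a black rubber disc 46 mm across and 3 mm thick on it, concentric; it takes the mounting dish. Origin: centre of the underside; rubber top at z = 6 mm of its frame; z up. It changes places with the other two round pads.
- pad_strip: Fixed layout pad for the terminal strip: a grey plastic foot plate 36 x 130 mm (x, y), 3 mm thick, with a black rubber bar 21 x 103 mm, 3 mm thick, on it. Origin: centre of the underside; long axis is y; rubber top at z = 6 mm. The strip may lie on it either way round. It changes places with the spanner's pad.
- pad_spanner: Fixed layout pad for the spanner: grey foot plate 140 x 54 mm (x, y), 3 mm thick, with 3 mm black rubber in the tool's outline: forked jaw on the +x side, shank, ring on the -x side. Origin: centre of the underside, which belongs under the tool's mid-length, so spanner_jaw belongs 45 mm along +x from it. Rubber top at z = 6 mm; z up.
There are look-alikes about, which are no part of the job. There is more than one size of the strip; the one meant has the size given above.

How it is judged:
By the outcome, as a careful person would: the job done as asked, in the order asked, and still so for the second after the job is handed in, with the robot touching nothing.
It also fails if it takes over 136 s, if anything falls off the work surface, if the arm or the gripper's body presses on something with over 40 N, if the wrist force passes 120 N, or if a joint passes its speed limit or range.

## Working session

There is one attempt and no reset: what is moved stays moved. The work goes in short steps, Python scripts to look and compute and a shell command to move; the robot and the scene stay as the last step left them, time stands still between calls to the robot, and variables do not carry over. Pictures are saved under pics/ and viewed, at most 18 in all, crops included, and the job is handed in when it is done.

```bash
ls; mkdir -p pics
python3 - <<'E'
from cell import ctrl
import cv2
o=ctrl.observe();print(o)
for n in("top","scene"):
    p,d=ctrl.snapshot(n);cv2.imwrite(f"pics/{n}0.png",cv2.cvtColor(p,cv2.COLOR_RGB2BGR))
    print(ctrl.camera_model(n))
    for t in "core_large core_small dish strip spanner_jaw pad_large pad_small pad_dish pad_strip pad_spanner".split():
        for f in (ctrl.search_frame,):
            print(n,t,[(round(r['conf'],2),[round(float(v),3) for v in r['location']]) for r in f(n,t)])
print(ctrl.camera_model("wrist"),ctrl.observe()['time_s'])
E
```

```text
pics
{'time_s': 0.0, 'joint_pos': array([ 1.04277688,  0.41192589, -0.01273564,  1.59707603,  0.00560803,
        1.13431115, -0.08224459]), 'joint_velocities': array([ 6.72144584e-06, -2.57598836e-04, -2.44472909e-03, -4.57617331e-04,
       -1.54118321e-03, -9.96238921e-05, -1.96834008e-04]), 'effort': array([ 3.41306295e-04, -6.00625706e+01,  6.81828372e-01, -2.99409431e+01,
        1.36699411e-02,  1.05269029e-02, -2.37862696e-05]), 'position': array([ 0.27710739, -0.55963196,  0.23042367]), 'tool_rot': array([[ 8.96130258e-01,  4.43790307e-01, -8.51371356e-04],
       [ 4.43791108e-01, -8.96129086e-01,  1.45374576e-03],
       [-1.17780360e-04, -1.68057660e-03, -9.99998581e-01]]), 'ft_force': array([ 0.08035682,  0.21920752, -0.18189161]), 'wrist_torque': array([-0.0203395 , -0.0071836 ,  0.02956587]), 'grip_force': 0.0, 'width': 0.08496510254802737}
{'K': array([[381.90725083,   0.        , 318.58809127],
       [  0.        , 381.90725083, 202.05349781],
       [  0.        ,   0.        ,   1.        ]]), 'distortion': array([0.01169873, 0.        , 0.        , 0.        , 0.
[... 1891 characters left out ...]
03])]
scene pad_spanner [(0.5, [0.431, -0.116, 0.002]), (0.49, [0.432, 0.38, 0.004])]
{'K': array([[276.34895694,   0.        , 321.01854327],
       [  0.        , 276.34895694, 197.10993708],
       [  0.        ,   0.        ,   1.        ]]), 'distortion': array([-0.04347269,  0.        ,  0.        ,  0.        ,  0.        ]), 'tool_from_camera': array([[-5.77717892e-04,  9.57076546e-01,  2.89834697e-01,
         7.46902021e-02],
       [ 9.99999591e-01,  7.54525233e-04, -4.98286609e-04,
         1.44054634e-04],
       [-6.95586019e-04,  2.89834290e-01, -9.57076591e-01,
        -1.42786178e-01],
       [ 0.00000000e+00,  0.00000000e+00,  0.00000000e+00,
         1.00000000e+00]])} 1.1
```

View pics/top0.png

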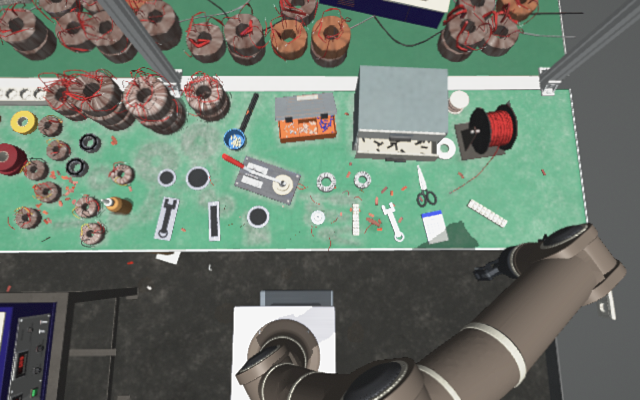

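View pics/scene0.png

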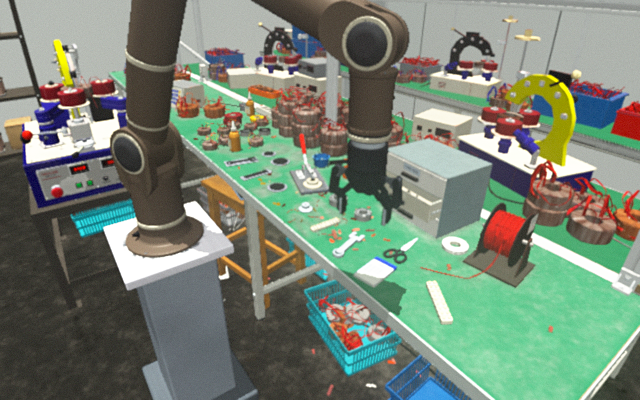

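```bash
cat > h.py <<'E'
from cell import ctrl
import numpy as np, cv2
def go(x,y,z,yaw):
    "row for a TCP target; yaw = world heading of tool x in deg"
    o=ctrl.observe();R=o['tool_rot'];d=R.T@(np.array([x,y,z])-o['position'])
    c=np.degrees(np.arctan2(R[1,0],R[0,0]));t=(c-yaw+180)%360-180
    return np.round(np.r_[d/.025,t/6],2).tolist()
def cam(n):
    m=ctrl.camera_model(n)
    if n!="wrist":return m,m['orientation'],m['eye']
    o=ctrl.observe();T=m['tool_from_camera'];return m,o['tool_rot']@T[:3,:3],o['position']+o['tool_rot']@T[:3,3]
def ray(m,R,e,uv,z):
    "pixels -> world points on plane z"
    p=cv2.undistortPoints(np.float64(uv).reshape(-1,1,2),m['K'],m['distortion']).reshape(-1,2)
    d=np.c_[p[:,0],-p[:,1],-np.ones(len(p))]@R.T
    return e+d*((z-e[2])/d[:,2])[:,None]
def proj(m,R,e,P):
    c=(np.atleast_2d(P)-e)@R
    return cv2.projectPoints(c*[1,-1,-1],np.zeros(3),np.zeros(3),m['K'],m['distortion'])[0].reshape(-1,2)
def snap(name):
    c=cam("wrist");p,d=ctrl.snapshot("wrist");cv2.imwrite(f"pics/{name}.png",cv2.cvtColor(p,cv2.COLOR_RGB2BGR));return c,p,d
def top_map(c,p,z,x0,x1,y0,y1,s=.0005):
    "orthophoto of plane z, rows: x falling, cols: y falling"
    X,Y=np.meshgrid(np.arange(x1,x0,-s),np.arange(y1,y0,-s),indexing='ij')
    uv=proj(*c,np.c_[X.ravel(),Y.ravel(),np.full(X.size,z)]).reshape(*X.shape,2).astype(np.float32)
    return cv2.remap(p,uv[...,0],uv[...,1],cv2.INTER_LINEAR)
E
python3 -c "
from h import *
print(go(.48,-.22,.33,0))"
```

```text
[13.3, -8.59, -3.95, 4.39]
```

```bash
python3 -m handwheel '[[[100,9.5,-6.2,-3.95,4.39],[100,9.5,-6.2,-3.95,4.39],[100,9.5,-6.2,-3.95,4.39],[100,9.5,-6.2,-3.95,4.39],[100,9.5,-6.2,-3.95,4.39]]]'; python3 -c "
from h import *
print(go(.48,-.22,.33,0))"
```

```text
time_s: 1.72
position: [0.4227, -0.3135, 0.3312]
tool_rot: [[1.0, 0.002, 0.001], [0.002, -1.0, -0.001], [0.001, 0.001, -1.0]]
ft_force: [0.2, -0.8, -0.7]
width: 0.0856
grip_force: 0.0
[2.3, -3.73, 0.05, 0.02]
```

```bash
python3 -m handwheel '[[[100,2.3,-3.73,0,0],[100,2.3,-3.73,0,0],[100,2.3,-3.73,0,0],[100,2.3,-3.73,0,0]]]'
python3 - <<'E'
from h import *
c,p,d=snap("w1")
for t in "core_large core_small dish strip spanner_jaw".split():
    for r in ctrl.trace("wrist",t):
        m=r['region'];uv=np.argwhere(m)[:,::-1].astype(float)
        z=dict(core_large=.022,core_small=.02,dish=.01,strip=.012,spanner_jaw=.011)[t]
        P=ray(*c,uv,z)[:,:2].astype(np.float32);(cx,cy),(w,h),a=cv2.minAreaRect(P);cc,rr=cv2.minEnclosingCircle(P)
        print(t,round(r['conf'],2),uv.mean(0).round(),"rect",np.round([cx,cy,w,h],4),round(a,1),"circ",np.round(cc,4),round(rr*2,4))
print([ (r['conf'],r['location']) for r in ctrl.pinpoint("wrist","spanner_jaw")])
E
```

```text
time_s: 2.22
position: [0.4785, -0.2232, 0.33]
tool_rot: [[1.0, -0.0, -0.0], [-0.0, -1.0, -0.001], [-0.0, 0.001, -1.0]]
ft_force: [0.1, -0.7, -1.1]
width: 0.0851
grip_force: 0.0
core_large 0.86 [266. 114.] rect [ 0.5519 -0.137   0.0642  0.0625] 52.3 circ [ 0.5516 -0.1371] 0.0659
core_small 0.61 [343. 110.] rect [ 0.5592 -0.258   0.0559  0.0535] 0.2 circ [ 0.5583 -0.2559] 0.0585
core_small 0.4 [146. 182.] rect [0.443  0.077  0.0704 0.0711] 17.7 circ [0.4425 0.0773] 0.0729
dish 0.98 [256. 184.] rect [ 0.4366 -0.1099  0.044   0.0428] 89.8 circ [ 0.436  -0.1099] 0.0451
strip 0.82 [326. 188.] rect [ 0.4276 -0.2329  0.0193  0.102 ] 90.0 circ [ 0.4277 -0.2325] 0.1032
strip 0.64 [566. 179.] rect [ 0.4443 -0.6602  0.142   0.0303] 56.7 circ [ 0.4447 -0.6609] 0.1433
spanner_jaw 0.79 [394. 191.] rect [ 0.4181 -0.3522  0.1266  0.0385] 18.2 circ [ 0.4181 -0.3502] 0.1283
[(0.95, [0.4584, -0.3436, 0.0026])]
```

View pics/w1.png

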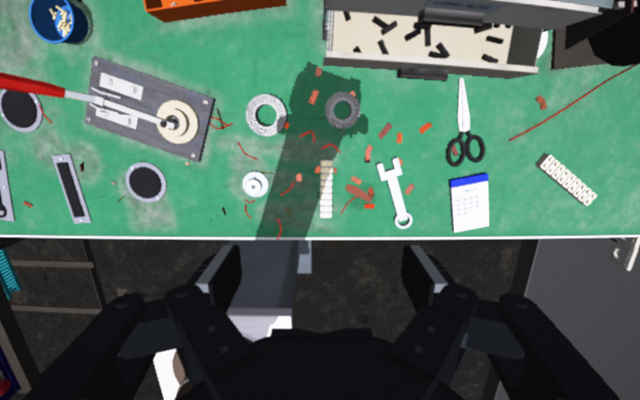

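```bash
cat >> h.py <<'E'
def cloud(c,d):
    m,R,e=c;v,u=np.nonzero(d>0.05);p=cv2.undistortPoints(np.c_[u,v].astype(float).reshape(-1,1,2),m['K'],m['distortion']).reshape(-1,2)
    return e+(np.c_[p[:,0],-p[:,1],-np.ones(len(p))]*d[v,u][:,None])@R.T
E
python3 - <<'E'
from h import *
c,p,d=snap("w1b");P=cloud(c,d)
for y0 in np.arange(-.6,.25,.05):
    q=P[(P[:,1]>y0)&(P[:,1]<y0+.05)&(P[:,0]>.38)]
    print(round(y0,2),[(h,round(float(np.sort(s)[3]),3)) for h in(.05,.1,.15) for s in [q[(q[:,2]>h)&(q[:,2]<.3)][:,0]] if len(s)>5])
print(go(.5516,-.137,.15,0))
E
```

```text
-0.6 [(0.05, 0.687), (0.1, 0.689)]
-0.55 []
-0.5 [(0.05, 0.601), (0.1, 0.601), (0.15, 0.646)]
-0.45 [(0.05, 0.603), (0.1, 0.603), (0.15, 0.648)]
-0.4 [(0.05, 0.595), (0.1, 0.595), (0.15, 0.64)]
-0.35 [(0.05, 0.597), (0.1, 0.598), (0.15, 0.642)]
-0.3 [(0.05, 0.612), (0.1, 0.612), (0.15, 0.656)]
-0.25 [(0.05, 0.614), (0.1, 0.614), (0.15, 0.659)]
-0.2 []
-0.15 []
-0.1 [(0.05, 0.7)]
-0.05 [(0.05, 0.533)]
0.0 [(0.05, 0.537)]
0.05 [(0.05, 0.555)]
0.1 [(0.05, 0.561), (0.1, 0.582)]
0.15 [(0.05, 0.586), (0.1, 0.586)]
0.2 []
[2.92, -3.44, 7.2, -0.01]
```

```bash
python3 -m handwheel '[[[100,2.92,-3.44,6.5,0],[100,2.92,-3.44,6.5,0],[100,2.92,-3.44,6.5,0],[100,2.92,-3.44,6.5,0],[100,2.92,-3.44,6.5,0]]]'
python3 - <<'E'
from h import *
print(ctrl.observe()['joint_pos'].round(2))
c,p,d=snap("w2")
for r in ctrl.trace("wrist","core_large"):
        m=r['region'];uv=np.argwhere(m)[:,::-1].astype(float);P=ray(*c,uv,.022)[:,:2].astype(np.float32);cc,rr=cv2.minEnclosingCircle(P)
        print(r['conf'],cv2.minAreaRect(P),cc,rr*2)
        print(go(*cc,.003,0))
E
```

```text
time_s: 3.25
position: [0.5518, -0.1369, 0.1675]
tool_rot: [[1.0, 0.0, -0.001], [0.0, -1.0, -0.0], [-0.001, 0.0, -1.0]]
ft_force: [0.1, 0.2, 0.6]
width: 0.0853
grip_force: 0.0
[ 0.31  0.39 -0.2   1.8   0.09  0.96 -1.49]
0.95 ((0.5519598722457886, -0.13688811659812927), (0.06310868263244629, 0.06561798602342606), 63.514827728271484) (0.5524580478668213, -0.13653361797332764) 0.06687404215335846
[-0.01, -0.07, 6.65, -0.02]
```

View pics/w2.png

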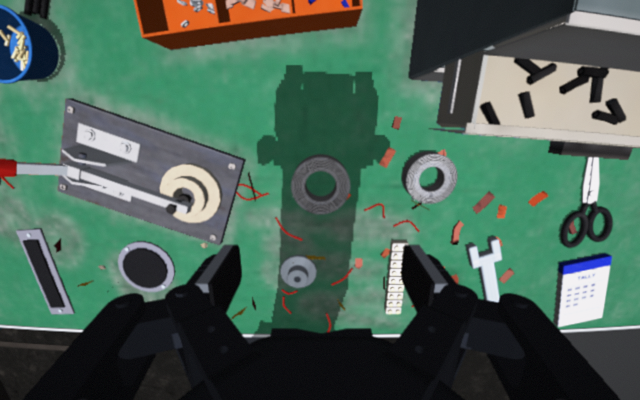

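```bash
python3 -m handwheel '[[[100,0,0,3,0],[100,0,0,5.5,0],[100,0,0,6.5,0],[100,0,0,6.5,0],[100,0,0,6.5,0]]]';python3 -m handwheel '[[[40,0,0,0,0],[40,0,0,0,0],[40,0,0,0,0],[40,0,0,0,0]]]'
```

```text
time_s: 3.98
position: [0.5535, -0.1376, 0.0075]
tool_rot: [[1.0, -0.001, 0.003], [-0.001, -1.0, -0.001], [0.003, 0.001, -1.0]]
ft_force: [1.0, 0.3, 0.9]
width: 0.0856
grip_force: 0.0
time_s: 4.47
position: [0.5535, -0.137, 0.0079]
tool_rot: [[1.0, -0.0, 0.004], [-0.0, -1.0, -0.001], [0.004, 0.001, -1.0]]
ft_force: [-3.1, 0.8, 13.6]
width: 0.0611
grip_force: 62.5
```

```bash
python3 -m handwheel '[[[40,0,0,-2,0],[40,0,0,-4.5,0],[40,0,0,-7,0],[40,0,0,-9.5,0],[40,0,0,-10.5,0]]]';python3 -m handwheel '[[[40,-0.5,-2,-0.5,0],[40,-1,-4.5,-0.5,0],[40,-1.5,-7,-0.5,0],[40,-2,-9.5,-0.5,0],[40,-2,-12,-0.5,0]]]';python3 -c "
from h import *
print(go(.48,.26,.28,0),ctrl.observe()['joint_pos'].round(2))"
```

```text
time_s: 5.1
position: [0.553, -0.1367, 0.2729]
tool_rot: [[1.0, 0.0, 0.007], [0.0, -1.0, -0.002], [0.007, 0.002, -1.0]]
ft_force: [0.7, -0.3, -4.8]
width: 0.0605
grip_force: 69.3
time_s: 5.72
position: [0.5006, 0.1612, 0.2811]
tool_rot: [[1.0, -0.0, 0.001], [-0.0, -1.0, -0.001], [0.001, 0.001, -1.0]]
ft_force: [2.1, 0.3, -2.6]
width: 0.0605
grip_force: 69.3
[-0.83, -3.95, 0.04, -0.0] [-0.08  0.23 -0.39  1.75  0.09  1.18 -2.06]
```

```bash
python3 -m handwheel '[[[40,-0.8,-2.4,0,0],[40,-0.8,-4,0,0],[40,-0.8,-4,0,0],[40,-0.8,-4,0,0]]]';cat > pads.py <<'E'
from h import *
import sys
c,p,d=snap(sys.argv[1])
print(ctrl.observe()['joint_pos'].round(2))
for t in "pad_large pad_small pad_dish pad_strip pad_spanner".split():
    for r in ctrl.trace("wrist",t):
        m=r['region'];uv=np.argwhere(m)[:,::-1].astype(float)
        P=ray(*c,uv,.003)[:,:2].astype(np.float32);(cx,cy),(w,h),a=cv2.minAreaRect(P);cc,rr=cv2.minEnclosingCircle(P)
        blk=m&(p.max(2)<60);Q=ray(*c,np.argwhere(blk)[:,::-1].astype(float),.006)[:,:2].astype(np.float32)
        if len(Q)<30: continue
        print(t,round(r['conf'],2),uv.mean(0).round(),"foot",np.round([cx,cy,w,h],4),round(a,1),"circ",np.round(cc,4),round(rr*2,4),"rubber",[np.round(x,4) for x in cv2.minAreaRect(Q)],round(2*cv2.minEnclosingCircle(Q)[1],4),Q.mean(0).round(4))
E
python3 pads.py w3
```

```text
time_s: 6.22
position: [0.4818, 0.2589, 0.2802]
tool_rot: [[1.0, -0.0, 0.0], [-0.0, -1.0, -0.001], [0.0, 0.001, -1.0]]
ft_force: [0.2, 0.0, -2.8]
width: 0.0603
grip_force: 69.3
[-0.22  0.27 -0.44  1.7   0.13  1.2  -2.27]
pad_large 0.66 [297. 103.] foot [0.5708 0.2941 0.0804 0.0795] 0.1 circ [0.5705 0.2942] 0.0825 rubber [array([0.5708, 0.2937]), array([0.0616, 0.0617]), np.float64(25.4692)] 0.0634 [0.5711 0.294 ]
pad_small 0.96 [427. 191.] foot [0.4378 0.0908 0.0723 0.0713] 19.2 circ [0.4381 0.0904] 0.0739 rubber [array([0.4388, 0.0905]), array([0.0549, 0.0527]), np.float64(5.3437)] 0.0559 [0.4389 0.0907]
pad_dish 0.66 [224. 102.] foot [0.5728 0.3993 0.0597 0.0603] 22.5 circ [0.5724 0.399 ] 0.0624 rubber [array([0.5728, 0.3987]), array([0.0412, 0.04  ]), np.float64(89.2816)] 0.0424 [0.5729 0.3985]
pad_dish 0.25 [636. 122.] foot [ 0.5522 -0.2339  0.043   0.014 ] 17.5 circ [ 0.5543 -0.2406] 0.0432 rubber [array([ 0.5538, -0.2317]), array([0.0406, 0.0105]), np.float64(17.5024)] 0.0408 [ 0.5538 -0.2325]
pad_strip 0.56 [336. 179.] foot [0.4549 0.2359 0.0696 0.0359] 4.0 circ [0.4544 0.2354] 0.0757 rubber [array([0.451 , 0.2359]), array([0.0484, 0.0165]), np.float64(3.2924)] 0.0501 [0.452  0.2358]
pad_spanner 0.62 [239. 192.] foot [0.4341 0.3897 0.0573 0.1403] 80.6 circ [0.4344 0.3896] 0.147 rubber [array([0.436 , 0.3872]), array([0.0338, 0.1238]), np.float64(82.6674)] 0.1257 [0.4451 0.3882]
```

View pics/w3.png

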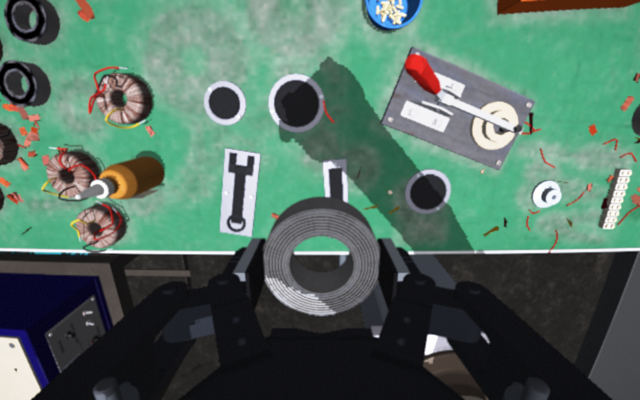

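```bash
cat > held.py <<'E'
from h import *
import sys
t,dz=sys.argv[1],float(sys.argv[2]) # thing, height of its top above TCP
c,p,d=snap("held_"+t);o=ctrl.observe()
for r in ctrl.trace("wrist",t)[:2]:
    P=ray(*c,np.argwhere(r['region'])[:,::-1].astype(float),o['position'][2]+dz)
    Q=((P-o['position'])@o['tool_rot'])[:,:2].astype(np.float32)
    print(r['conf'],cv2.minAreaRect(Q),cv2.minEnclosingCircle(Q))
E
python3 held.py core_large .014;python3 -c "
from h import *
print(go(.5708,.2941,.1,0))"
```

```text
0.62 ((0.0010357238352298737, 2.604164183139801e-05), (0.06956969201564789, 0.060375917702913284), 0.05985645949840546) ((0.0010357499122619629, 8.06385651230812e-06), 0.03505101427435875)
[3.55, -1.4, 7.2, -0.01]
```

```bash
python3 -m handwheel '[[[40,2.4,-1.4,0,0],[40,3.55,-1.4,0.5,0],[40,3.55,-1.4,3,0],[40,3.55,-1.4,5.5,0],[40,3.55,-1.4,7.2,0]]]';python3 -c "
from h import *
print(go(.5705,.2941,.016,0))"
```

```text
time_s: 7.25
position: [0.5696, 0.2936, 0.0967]
tool_rot: [[1.0, -0.0, -0.003], [-0.0, -1.0, -0.002], [-0.003, 0.002, -1.0]]
ft_force: [-0.5, 0.4, -3.1]
width: 0.0606
grip_force: 69.2
[0.04, -0.02, 3.23, -0.0]
```

```bash
python3 -m handwheel '[[[40,0.03,-0.02,2,0],[40,0.03,-0.02,3,0],[40,0.03,-0.02,3.25,0],[40,0.03,-0.02,3.32,0],[40,0.03,-0.02,3.32,0]]]'
```

```text
time_s: 7.88
position: [0.5723, 0.2958, 0.0185]
tool_rot: [[1.0, -0.0, 0.002], [-0.0, -1.0, 0.001], [0.002, -0.001, -1.0]]
ft_force: [1.1, -0.3, -3.5]
width: 0.0606
grip_force: 69.3
```

```bash
python3 -m handwheel '[[[40,0,0,0,0],[40,0,0,0,0]]]'; python3 -c "
from h import *
print(go(.571,.294,.0135,0))"
```

```text
time_s: 8.12
position: [0.5718, 0.2955, 0.0179]
tool_rot: [[1.0, 0.0, 0.001], [0.0, -1.0, 0.001], [0.001, -0.001, -1.0]]
ft_force: [-0.8, 0.1, -2.9]
width: 0.0606
grip_force: 69.3
[-0.03, 0.06, 0.17, 0.0]
```

```bash
python3 -m handwheel '[[[40,-0.03,0.05,0.12,0],[40,-0.03,0.05,0.16,0],[40,-0.03,0.05,0.18,0],[40,-0.03,0.05,0.18,0]]]'
```

```text
time_s: 8.62
position: [0.5709, 0.2941, 0.0141]
tool_rot: [[1.0, -0.0, 0.001], [-0.0, -1.0, -0.0], [0.001, 0.0, -1.0]]
ft_force: [-3.1, -3.9, 11.0]
width: 0.0605
grip_force: 70.8
```

Contact. Release, lift, and look.

```bash
python3 -m handwheel '[[[100,0,0,0,0],[100,0,0,0,0],[100,0,0,0,0],[100,0,0,-2,0],[100,0,0,-4.5,0]]]';python3 -m handwheel '[[[100,-0.5,0,-2,0],[100,-0.5,0,-3.5,0],[100,-0.5,0,-3.5,0]]]'
cat > lk.py <<'E'
from h import *
import sys
c,p,d=snap(sys.argv[1])
for a in sys.argv[2:]:
    t,z=a.split(":")
    for r in ctrl.trace("wrist",t):
        P=ray(*c,np.argwhere(r['region'])[:,::-1].astype(float),float(z))[:,:2].astype(np.float32)
        cc,rr=cv2.minEnclosingCircle(P);q=cv2.minAreaRect(P)
        print(t,round(r['conf'],2),"circ",np.round(cc,4),round(2*rr,4),"rect",[np.round(x,4) for x in q],"mean",P.mean(0).round(4))
E
python3 lk.py w4 core_large:.028 pad_large:.003
```

```text
time_s: 9.25
position: [0.5697, 0.2935, 0.1246]
tool_rot: [[1.0, 0.0, -0.003], [0.0, -1.0, -0.001], [-0.003, 0.001, -1.0]]
ft_force: [1.3, 1.0, 0.1]
width: 0.0856
grip_force: 0.0
time_s: 9.62
position: [0.5596, 0.2952, 0.2163]
tool_rot: [[1.0, 0.0, 0.006], [0.0, -1.0, 0.003], [0.006, -0.003, -1.0]]
ft_force: [0.7, -0.4, -0.8]
width: 0.0856
grip_force: 0.0
core_large 0.55 circ [0.5699 0.2939] 0.0668 rect [array([0.569 , 0.2937]), array([0.0636, 0.0624]), np.float64(44.3974)] mean [0.5698 0.294 ]
```

View pics/w4.png

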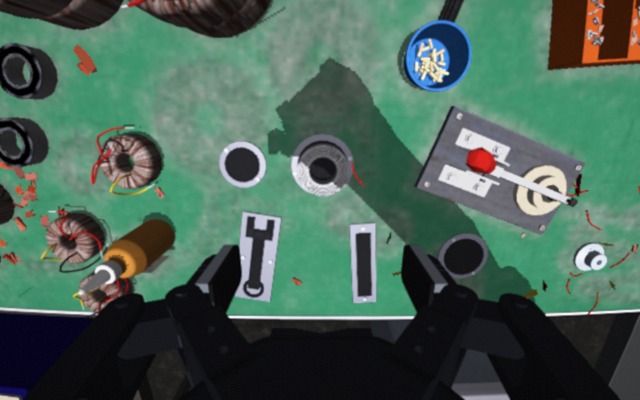

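```bash
python3 pads.py w4b; python3 -c "
from h import *
print(go(.5535,-.256,.25,180),go(.5535,-.256,.25,-180))"
```

```text
[-0.27  0.47 -0.42  1.58  0.21  1.13 -2.3 ]
pad_large 0.67 [319. 154.] foot [0.5817 0.2959 0.0601 0.0785] 1.9 circ [0.5721 0.296 ] 0.0802 rubber [array([0.5811, 0.2939]), array([0.0503, 0.0485]), np.float64(44.1704)] 0.057 [0.5737 0.2942]
pad_large 0.34 [361. 261.] foot [0.4256 0.2356 0.1307 0.0366] 3.4 circ [0.4252 0.2358] 0.1342 rubber [array([0.4258, 0.2344]), array([0.1   , 0.0178]), np.float64(3.9864)] 0.1009 [0.4275 0.2347]
pad_small 0.9 [462. 253.] foot [0.4409 0.0886 0.0722 0.0677] 38.8 circ [0.4389 0.0912] 0.0743 rubber [array([0.4394, 0.0908]), array([0.0566, 0.056 ]), np.float64(53.4809)] 0.0581 [0.4396 0.0906]
pad_dish 0.58 [239. 162.] foot [0.5718 0.3982 0.0617 0.0591] 41.4 circ [0.5717 0.3989] 0.0628 rubber [array([0.5733, 0.3993]), array([0.0414, 0.0411]), np.float64(89.6746)] 0.043 [0.5733 0.3989]
pad_strip 0.72 [362. 261.] foot [0.4253 0.2351 0.13   0.036 ] 4.4 circ [0.4252 0.2352] 0.1329 rubber [array([0.4258, 0.2344]), array([0.1   , 0.0178]), np.float64(3.9864)] 0.1009 [0.4275 0.2347]
pad_spanner 0.9 [256. 254.] foot [0.4346 0.3893 0.0548 0.1415] 80.4 circ [0.4342 0.3881] 0.1477 rubber [array([0.4358, 0.3903]), array([0.0344, 0.1254]), np.float64(79.673)] 0.1278 [0.4439 0.3883]
[-0.18, 22.0, -1.52, -30.0] [-0.18, 22.0, -1.52, -30.0]
```

```bash
python3 -m handwheel '[[[100,-0.5,2,-1.5,-1.7],[100,-0.5,4.5,-2,-3.4],[100,-0.5,7,-2,-5.1],[100,-0.5,9.5,-2,-6.8],[100,-0.5,12,-2,-8.5]]]';python3 -c "
from h import *
print(go(.5535,-.256,.25,150))"
```

```text
time_s: 10.7
position: [0.5458, 0.0084, 0.2625]
tool_rot: [[0.642, 0.767, 0.0], [0.767, -0.642, -0.0], [0.0, 0.0, -1.0]]
ft_force: [-0.2, -0.1, -0.6]
width: 0.0854
grip_force: 0.0
[-7.91, 7.02, 0.5, -16.66]
```

```bash
python3 -m handwheel '[[[100,-2,1.8,0,-1.7],[100,-4,3.5,0,-3.4],[100,-6,5.3,0,-5.1],[100,-7.9,7,0,-6.8],[100,-7.9,7,0,-8.5]]]';python3 -m handwheel '[[[100,0,0,0,-1.7],[100,0,0,0,-3.4],[100,0,0,0,-5.1],[100,0,0,0,-6.8],[100,0,0,0,-8.2]]]';python3 lk.py w5 core_small:.02; python3 -c "
from h import *
print(go(.5535,-.256,.12,150))"
```

```text
time_s: 11.32
position: [0.5508, -0.2587, 0.2617]
tool_rot: [[-0.187, 0.982, -0.001], [0.982, 0.187, -0.001], [-0.001, -0.001, -1.0]]
ft_force: [-0.1, 0.7, -1.4]
width: 0.0857
grip_force: 0.0
time_s: 11.95
position: [0.5519, -0.2535, 0.2622]
tool_rot: [[-0.868, 0.496, -0.0], [0.496, 0.868, 0.0], [0.001, 0.0, -1.0]]
ft_force: [0.3, 0.1, -0.3]
width: 0.0855
grip_force: 0.0
core_small 0.91 circ [ 0.5586 -0.2552] 0.0586 rect [array([ 0.5588, -0.2553]), array([0.0542, 0.0577]), np.float64(60.2183)] mean [ 0.5585 -0.2551]
[-0.11, -0.05, 5.68, 0.01]
```

View pics/w5.png

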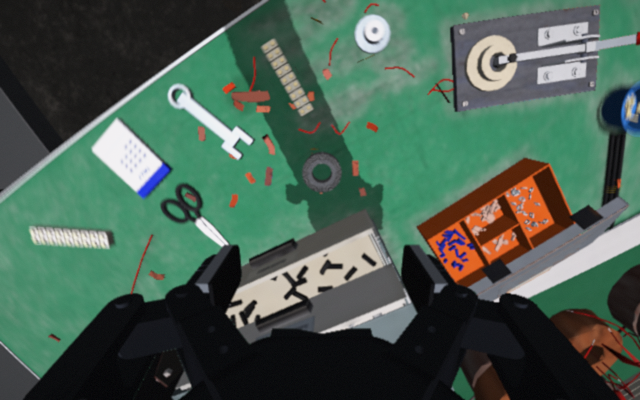

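```bash
python3 -m handwheel '[[[100,0,0,0,-1.7],[100,0,0,0,-3.4],[100,0,0,0,-5],[100,0,0,0,-5]]]';python3 -c "
from h import *
print(go(.5545,-.2553,.12,180),ctrl.observe()['joint_pos'].round(2))"
```

```text
time_s: 12.55
position: [0.5519, -0.2535, 0.2622]
tool_rot: [[-1.0, 0.005, -0.0], [0.005, 1.0, 0.001], [0.0, 0.001, -1.0]]
ft_force: [-0.7, -0.4, -0.0]
width: 0.0852
grip_force: 0.0
[-0.11, -0.07, 5.69, -0.05] [ 0.95  0.49 -0.85  1.56  0.38  1.27  1.6 ]
```

```bash
python3 -m handwheel '[[[100,-0.11,-0.07,2.5,0],[100,-0.11,-0.07,5,0],[100,-0.11,-0.07,6.5,0],[100,-0.11,-0.07,6.5,0]]]';python3 lk.py w6 core_small:.02;python3 -c "
from h import *
print(go(.5545,-.2553,.006,180))"
```

```text
time_s: 13.05
position: [0.5527, -0.2547, 0.0972]
tool_rot: [[-1.0, 0.005, -0.005], [0.005, 1.0, 0.002], [0.005, 0.002, -1.0]]
ft_force: [0.3, -0.7, 0.6]
width: 0.0852
grip_force: 0.0
core_small 0.67 circ [ 0.5572 -0.2563] 0.0602 rect [array([ 0.5575, -0.2562]), array([0.0545, 0.059 ]), np.float64(89.6261)] mean [ 0.557  -0.2561]
[0.05, -0.01, 3.81, -0.03]
```

```bash
python3 -m handwheel '[[[100,-0.05,-0.02,2,0],[100,-0.05,-0.02,3.5,0],[100,-0.05,-0.02,3.75,0],[100,-0.05,-0.02,3.75,0]]]';python3 -m handwheel '[[[30,0,0,0,0],[30,0,0,0,0],[30,0,0,0,0],[30,0,0,0,0]]]'
```

```text
time_s: 13.65
position: [0.5574, -0.256, 0.0083]
tool_rot: [[-1.0, 0.002, 0.002], [0.002, 1.0, -0.001], [-0.002, -0.001, -1.0]]
ft_force: [0.7, -0.7, 0.6]
width: 0.0855
grip_force: 0.0
time_s: 14.15
position: [0.557, -0.2563, 0.0086]
tool_rot: [[-1.0, 0.001, 0.002], [0.001, 1.0, -0.002], [-0.002, -0.002, -1.0]]
ft_force: [-3.0, 0.7, 10.6]
width: 0.0524
grip_force: 61.1
```

```bash
python3 -m handwheel '[[[30,0,0,-2.5,0],[30,0,0,-5,0],[30,0,0,-7.5,0],[30,1,1.5,-9.5,0],[30,2,3.5,-10,0]]]';python3 -m handwheel '[[[30,0.6,2.4,0,0],[30,1.2,4.8,0,0],[30,1.8,7.2,0,0],[30,2.4,9.6,0,0],[30,2.7,10.4,0,0]]]';python3 held.py core_small .012;python3 -c "
from h import *
print(go(.4378,.0908,.1,180),ctrl.observe()['joint_pos'].round(2))"
```

```text
time_s: 14.78
position: [0.5067, -0.1682, 0.2595]
tool_rot: [[-1.0, 0.004, 0.004], [0.004, 1.0, -0.002], [-0.004, -0.002, -1.0]]
ft_force: [1.6, 1.8, -2.8]
width: 0.0524
grip_force: 65.5
time_s: 15.4
position: [0.4371, 0.0959, 0.2571]
tool_rot: [[-1.0, -0.005, 0.001], [-0.005, 1.0, -0.0], [-0.001, -0.0, -1.0]]
ft_force: [0.1, -0.2, -2.7]
width: 0.0526
grip_force: 65.5
0.78 ((0.0006740223616361618, -0.0012056678533554077), (0.06045342609286308, 0.051911402493715286), 0.06831560283899307) ((0.0005615176633000374, -0.0008426062995567918), 0.03067556954920292)
0.58 ((0.0030762571841478348, 0.09837943315505981), (0.020327607169747353, 0.020094139501452446), 59.32170867919922) ((0.0034503769129514694, 0.09806165099143982), 0.010907873511314392)
[-0.01, -0.16, 6.28, 0.04] [ 0.63  0.21 -1.07  1.92  0.21  1.13  1.06]
```

```bash
python3 -m handwheel '[[[30,0,-0.16,2,0.03],[30,0,-0.16,4.5,0.03],[30,0,-0.16,7,0.03],[30,0,-0.16,9,0.03],[30,0,-0.16,9,0.03]]]';python3 -c "
from h import *
print(go(.4383,.0908,.0146,180))"
```

```text
time_s: 16.12
position: [0.4364, 0.0866, 0.0288]
tool_rot: [[-1.0, 0.004, -0.007], [0.004, 1.0, -0.001], [0.007, -0.001, -1.0]]
ft_force: [-0.3, 0.1, -1.7]
width: 0.0526
grip_force: 65.5
[-0.08, 0.17, 0.57, -0.04]
```

```bash
python3 -m handwheel '[[[30,0,0,0.3,0],[30,0,0,0.3,0],[30,0,0,0.3,0]]]';python3 -c "
from h import *
print(go(.4383,.0908,.0146,180))"
```

```text
time_s: 16.5
position: [0.4399, 0.0878, 0.0252]
tool_rot: [[-1.0, 0.005, 0.003], [0.005, 1.0, -0.0], [-0.003, -0.0, -1.0]]
ft_force: [-0.2, -1.0, -2.5]
width: 0.0527
grip_force: 65.5
[0.06, 0.12, 0.42, -0.04]
```

```bash
python3 -m handwheel '[[[30,0.06,0.12,0.2,0],[30,0.06,0.12,0.35,0],[30,0.06,0.12,0.42,0],[30,0.06,0.12,0.42,0],[30,0.06,0.12,0.42,0]]]';python3 -c "
from h import *
print(go(.4383,.0908,.0146,180))"
```

```text
time_s: 17.12
position: [0.4373, 0.0911, 0.0145]
tool_rot: [[-1.0, 0.003, 0.001], [0.003, 1.0, -0.002], [-0.001, -0.002, -1.0]]
ft_force: [-6.8, -1.6, 23.0]
width: 0.0525
grip_force: 68.3
[-0.04, -0.01, -0.0, -0.03]
```

```bash
python3 -m handwheel '[[[100,0,0,0,0],[100,0,0,0,0],[100,0,0,-2,0],[100,0,0,-4.5,0],[100,0,0,-6.5,0]]]';python3 lk.py w7 core_small:.026 pad_small:.003;python3 -m handwheel '[[[60,0,-2.4,-0.5,0],[60,0,-4.8,-0.5,0],[60,0,-7.2,-0.5,0],[60,0,-8,0,0],[60,0,-8,0,0]]]';python3 lk.py w8 dish:.005;python3 -c "
from h import *
print(go(.436,-.11,.1,180))"
```

```text
time_s: 17.75
position: [0.4373, 0.0913, 0.1777]
tool_rot: [[-1.0, 0.003, 0.0], [0.003, 1.0, 0.001], [-0.0, 0.001, -1.0]]
ft_force: [0.9, -0.0, 0.0]
width: 0.0854
grip_force: 0.0
pad_small 0.9 circ [0.4382 0.0895] 0.0748 rect [array([0.432 , 0.0879]), array([0.0598, 0.0731]), np.float64(11.8455)] mean [0.4293 0.087 ]
time_s: 18.52
position: [0.4351, -0.1098, 0.1739]
tool_rot: [[-1.0, 0.007, -0.003], [0.007, 1.0, 0.002], [0.003, 0.002, -1.0]]
ft_force: [-0.9, 1.6, -0.5]
width: 0.0514
grip_force: 0.0
dish 0.88 circ [ 0.4352 -0.1062] 0.0464 rect [array([ 0.4346, -0.1066]), array([0.0429, 0.045 ]), np.float64(89.5673)] mean [ 0.4349 -0.1067]
[0.01, -0.11, 3.01, -0.02]
```

```bash
cd pics; python3 -c "
import cv2,numpy as np
cv2.imwrite('c78.png',np.vstack([cv2.imread('w7.png')[60:340],cv2.imread('w8.png')[60:340]]))"
```

```text
(no output)
```

View pics/c78.png

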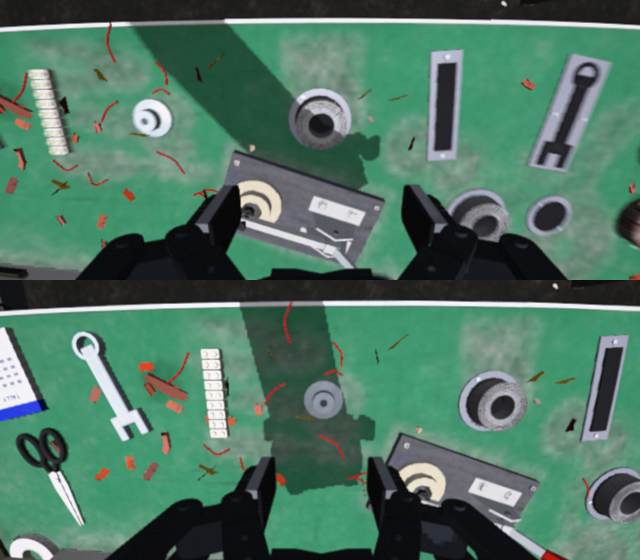

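```bash
python3 -m handwheel '[[[60,0,0.1,2,0],[60,0,0.1,4,0],[60,0,0.1,5,0],[60,0,0.1,5,0],[60,0,0.1,5,0]]]';python3 lk.py w9 dish:.005;python3 -c "
from h import *
print(go(.435,-.107,.0095,180))"
```

```text
time_s: 19.25
position: [0.4374, -0.1053, 0.0519]
tool_rot: [[-1.0, 0.002, 0.001], [0.002, 1.0, 0.0], [-0.001, 0.0, -1.0]]
ft_force: [0.6, -0.4, -0.7]
width: 0.0511
grip_force: 0.0
dish 0.62 circ [ 0.4344 -0.1072] 0.0466 rect [array([ 0.4344, -0.1074]), array([0.0449, 0.0454]), np.float64(60.8979)] mean [ 0.434  -0.1073]
[0.11, -0.03, 1.7, -0.03]
```

```bash
python3 -m handwheel '[[[60,0.11,-0.06,1,0],[60,0.11,-0.06,1.6,0],[60,0.11,-0.06,1.7,0],[60,0.11,-0.06,1.7,0],[60,0.11,-0.06,1.7,0]]]';python3 -m handwheel '[[[5,0,0,0,0],[5,0,0,0,0],[5,0,0,0,0],[5,0,0,0,0],[5,0,0,0,0]]]'
```

```text
time_s: 19.98
position: [0.4342, -0.1081, 0.0088]
tool_rot: [[-1.0, 0.004, 0.001], [0.004, 1.0, -0.0], [-0.001, -0.0, -1.0]]
ft_force: [-0.1, 1.0, 0.0]
width: 0.0511
grip_force: 0.0
time_s: 20.6
position: [0.434, -0.1082, 0.0089]
tool_rot: [[-1.0, 0.004, 0.001], [0.004, 1.0, -0.001], [-0.001, -0.001, -1.0]]
ft_force: [-2.1, -0.3, 8.7]
width: 0.0221
grip_force: 58.5
```

```bash
python3 -m handwheel '[[[5,0,0,-2.5,0],[5,0,0,-5,0],[5,0,0,-7.5,0],[5,0,1,-9.5,0],[5,0,3,-10,0]]]';python3 -m handwheel '[[[5,-0.6,2.4,0,0],[5,-1.2,4.8,0,0],[5,-1.8,7.2,0,0],[5,-2.4,9.6,0,0],[5,-3,12,0,0]]]';python3 -c "
from h import *
print(go(.572,.399,.25,180),ctrl.observe()['joint_pos'].round(2))"
```

```text
time_s: 21.22
position: [0.4354, -0.0338, 0.2612]
tool_rot: [[-1.0, 0.009, 0.005], [0.009, 1.0, -0.002], [-0.005, -0.002, -1.0]]
ft_force: [-0.2, 0.0, -1.4]
width: 0.022
grip_force: 59.8
time_s: 21.85
position: [0.5106, 0.2681, 0.2579]
tool_rot: [[-1.0, 0.005, -0.0], [0.005, 1.0, -0.001], [0.0, -0.001, -1.0]]
ft_force: [1.4, -1.0, -0.4]
width: 0.022
grip_force: 59.8
[-2.43, 5.25, 0.31, -0.05] [ 0.16  0.5  -1.03  1.63  0.44  1.26  0.62]
```

```bash
python3 -m handwheel '[[[5,-1.2,2.3,0,0],[5,-2.43,4.6,0,0],[5,-2.43,5.25,1,0],[5,-2.43,5.25,3,0],[5,-2.43,5.25,4.5,0]]]';python3 -m handwheel '[[[5,0,0,2,0],[5,0,0,2,0],[5,0,0,2,0]]]';python3 lk.py w10 pad_dish:.003 dish:.105;python3 -c "
from h import *
print(go(.5725,.399,.0155,180),ctrl.observe()['position'])"
```

```text
time_s: 22.48
position: [0.5707, 0.3975, 0.1432]
tool_rot: [[-1.0, 0.003, -0.002], [0.003, 1.0, -0.001], [0.002, -0.001, -1.0]]
ft_force: [-0.3, 0.2, -1.5]
width: 0.0223
grip_force: 59.8
time_s: 22.85
position: [0.5719, 0.3984, 0.0976]
tool_rot: [[-1.0, 0.004, 0.001], [0.004, 1.0, 0.001], [-0.001, 0.001, -1.0]]
ft_force: [0.4, 0.4, -0.4]
width: 0.0223
grip_force: 59.9
pad_dish 0.89 circ [0.5712 0.3993] 0.0619 rect [array([0.5651, 0.3991]), array([0.0602, 0.0468]), np.float64(88.5137)] mean [0.5645 0.3995]
dish 0.58 circ [0.5661 0.3987] 0.0432 rect [array([0.5654, 0.3998]), array([0.0424, 0.0381]), np.float64(27.7623)] mean [0.5639 0.3985]
dish 0.48 circ [0.5417 0.3343] 0.0459 rect [array([0.542 , 0.3342]), array([0.04  , 0.0453]), np.float64(29.0693)] mean [0.5412 0.3341]
[0.0, 0.01, 3.32, -0.04] [0.57237628 0.39861117 0.09842497]
```

View pics/w10.png

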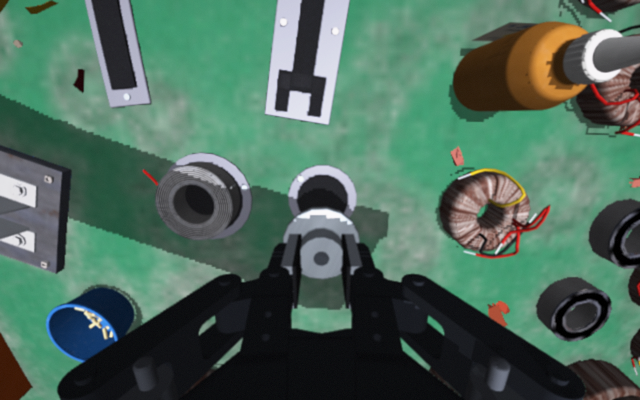

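```bash
python3 -m handwheel '[[[5,0,0.02,1.5,0],[5,0,0.02,2.8,0],[5,0,0.02,3.05,0],[5,0,0.02,3.05,0],[5,0,0.02,3.05,0]]]';python3 -c "
from h import *
print(go(.5722,.399,.0145,180),ctrl.observe()['position'])
c=cam('wrist');"
```

```text
time_s: 23.62
position: [0.5723, 0.3991, 0.0216]
tool_rot: [[-1.0, 0.004, 0.002], [0.004, 1.0, 0.002], [-0.002, 0.002, -1.0]]
ft_force: [0.1, 0.3, -1.1]
width: 0.0225
grip_force: 59.8
[0.01, -0.0, 0.29, -0.04] [0.57233937 0.39906667 0.02164852]
```

```bash
python3 -m handwheel '[[[5,0,0,0.15,0],[5,0,0,0.27,0],[5,0,0,0.3,0],[5,0,0,0.3,0]]]'
```

```text
time_s: 24.12
position: [0.572, 0.3985, 0.015]
tool_rot: [[-1.0, 0.004, 0.002], [0.004, 1.0, 0.0], [-0.002, 0.0, -1.0]]
ft_force: [-3.9, -5.6, 17.2]
width: 0.022
grip_force: 61.9
```

```bash
python3 -m handwheel '[[[60,0,0,0,0],[60,0,0,0,0],[60,0,0,0,0],[60,0,0,-2,0],[60,0,0,-4.5,0]]]';python3 -m handwheel '[[[60,2.5,-2,-2,0],[60,4,-4,-4.5,0],[60,4.5,-6,-6,0],[60,4.5,-6,-6,0]]]';python3 lk.py w11 dish:.011 pad_dish:.003 core_large:.028 core_small:.026 pad_strip:.003 pad_spanner:.003;python3 -c "
from h import *
print(go(.44,-.235,.27,180))"
```

```text
time_s: 24.75
position: [0.5708, 0.3973, 0.1239]
tool_rot: [[-1.0, 0.004, -0.003], [0.004, 1.0, -0.002], [0.003, -0.002, -1.0]]
ft_force: [0.4, -0.5, 0.6]
width: 0.0514
grip_force: 0.0
time_s: 25.25
position: [0.4576, 0.2473, 0.2755]
tool_rot: [[-1.0, 0.004, 0.0], [0.004, 1.0, -0.001], [-0.0, -0.001, -1.0]]
ft_force: [0.4, -0.3, 0.9]
width: 0.0512
grip_force: 0.0
dish 0.82 circ [0.5714 0.3977] 0.0474 rect [array([0.5718, 0.3972]), array([0.0469, 0.0433]), np.float64(44.7872)] mean [0.5716 0.3976]
pad_dish 0.85 circ [0.5721 0.3989] 0.0629 rect [array([0.5681, 0.3979]), array([0.0505, 0.0613]), np.float64(22.0134)] mean [0.5631 0.396 ]
pad_dish 0.71 circ [0.4346 0.3878] 0.1474 rect [array([0.4348, 0.39  ]), array([0.0555, 0.1409]), np.float64(80.0066)] mean [0.4318 0.3898]
core_large 0.74 circ [0.5656 0.2929] 0.0719 rect [array([0.5653, 0.2937]), array([0.071 , 0.0603]), np.float64(0.4343)] mean [0.565  0.2924]
core_small 0.77 circ [0.4387 0.0942] 0.0618 rect [array([0.4388, 0.094 ]), array([0.0555, 0.0606]), np.float64(23.9819)] mean [0.4382 0.094 ]
core_small 0.67 circ [0.4354 0.0986] 0.07 rect [array([0.4305, 0.1056]), array([0.0695, 0.0511]), np.float64(33.9128)] mean [0.4286 0.1056]
pad_strip 0.56 circ [0.4256 0.2331] 0.1332 rect [array([0.4252, 0.2352]), array([0.1306, 0.0365]), np.float64(4.0624)] mean [0.4227 0.2348]
pad_spanner 0.7 circ [0.4348 0.3894] 0.1487 rect [array([0.4347, 0.3893]), array([0.0571, 0.1404]), np.float64(80.5911)] mean [0.4319 0.3897]
[0.67, -19.37, 0.14, -0.03]
```

View pics/w11.png

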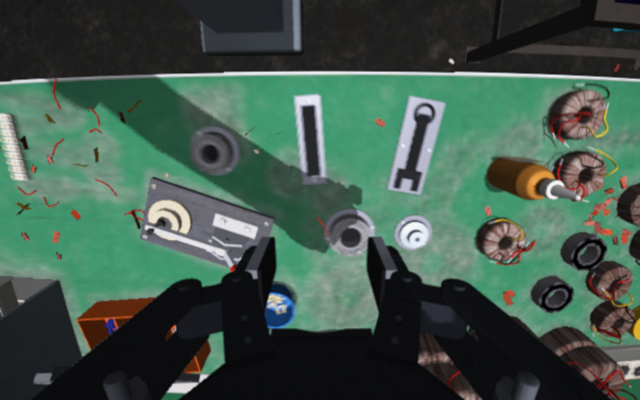

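```bash
python3 -m handwheel '[[[60,0.2,-2.4,0,0],[60,0.3,-4.8,0,0],[60,0.5,-7.2,0,0],[60,0.6,-9.6,0,0],[60,0.7,-12,0,0]]]';python3 -m handwheel '[[[60,0,-2.4,1,0],[60,0,-4.8,3,0],[60,0,-7.3,4,0],[60,0,-7.3,4,0],[60,0,-7.3,4,0]]]';python3 lk.py w12 strip:.012;python3 -c "
from h import *
print(go(.43,-.235,.15,180))"
```

```text
time_s: 26.22
position: [0.4397, -0.0523, 0.274]
tool_rot: [[-1.0, 0.002, -0.0], [0.002, 1.0, 0.001], [0.0, 0.001, -1.0]]
ft_force: [1.6, 0.1, -0.4]
width: 0.0512
grip_force: 0.0
time_s: 26.85
position: [0.439, -0.2335, 0.1731]
tool_rot: [[-1.0, 0.004, -0.001], [0.004, 1.0, 0.003], [0.001, 0.003, -1.0]]
ft_force: [0.1, 1.0, 0.2]
width: 0.0515
grip_force: 0.0
strip 0.77 circ [ 0.4264 -0.2314] 0.1034 rect [array([ 0.4264, -0.2315]), array([0.1021, 0.0196]), np.float64(0.297)] mean [ 0.4254 -0.2312]
strip 0.63 circ [ 0.4676 -0.6152] 0.0477 rect [array([ 0.471 , -0.6159]), array([0.04  , 0.0377]), np.float64(58.1859)] mean [ 0.4696 -0.6147]
[0.4, -0.14, 0.99, -0.01]
```

View pics/w12.png

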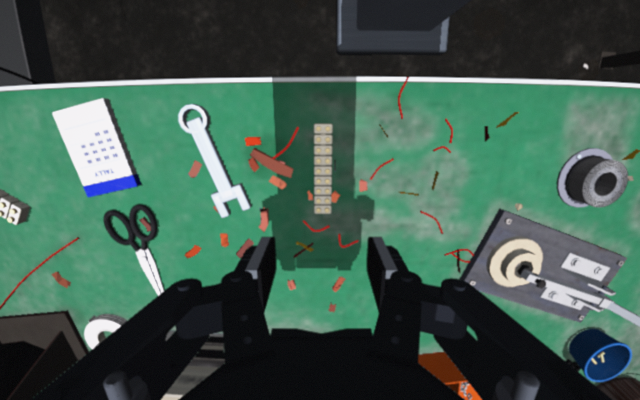

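```bash
python3 -m handwheel '[[[60,0.5,0.08,2.4,0],[60,0.5,0.08,4.8,0],[60,0.5,0.08,5.5,0],[60,0.5,0.08,5.5,0],[60,0.5,0.08,5.5,0]]]';python3 lk.py w13 strip:.012; python3 -c "
from h import *
print(go(.4268,-.2318,.005,180.3))"
```

```text
time_s: 27.58
position: [0.4283, -0.2319, 0.0392]
tool_rot: [[-1.0, 0.003, 0.003], [0.003, 1.0, -0.002], [-0.003, -0.002, -1.0]]
ft_force: [-0.3, 0.2, 0.2]
width: 0.0512
grip_force: 0.0
strip 0.78 circ [ 0.4254 -0.2321] 0.1023 rect [array([ 0.4254, -0.2312]), array([0.02  , 0.1011]), np.float64(89.8356)] mean [ 0.4211 -0.2312]
strip 0.69 circ [ 0.4149 -0.3512] 0.1294 rect [array([ 0.4134, -0.3499]), array([0.127 , 0.0442]), np.float64(17.3915)] mean [ 0.4114 -0.3519]
[0.05, 0.02, 1.36, -0.09]
```

```bash
python3 -m handwheel '[[[60,0.07,0,1,0],[60,0.07,0,1.3,0],[60,0.07,0,1.36,0],[60,0.07,0,1.36,0],[60,0.07,0,1.36,0]]]';python3 -m handwheel '[[[2,0,0,0,0],[2,0,0,0,0],[2,0,0,0,0],[2,0,0,0,0],[2,0,0,0,0]]]'
```

```text
time_s: 28.3
position: [0.4252, -0.232, 0.0036]
tool_rot: [[-1.0, 0.004, 0.001], [0.004, 1.0, -0.0], [-0.001, -0.0, -1.0]]
ft_force: [0.3, -0.4, 0.2]
width: 0.051
grip_force: 0.0
time_s: 28.92
position: [0.4248, -0.2319, 0.0035]
tool_rot: [[-1.0, 0.004, 0.0], [0.004, 1.0, -0.001], [-0.0, -0.001, -1.0]]
ft_force: [-1.5, 0.8, 5.7]
width: 0.0178
grip_force: 58.8
```

```bash
python3 -m handwheel '[[[2,0,0,-2.5,0],[2,0,0,-5,0],[2,0,0,-7.5,0],[2,0,1,-9.5,0],[2,0,3,-10,0]]]';python3 -m handwheel '[[[2,0,2.4,0,-0.5],[2,0,4.8,0,-0.7],[2,0,7.2,0,-0.7],[2,0,9.6,0,-0.7],[2,0,12,0,-0.7]]]';python3 -c "
from h import *
print(go(.4241,.2352,.1,184.1),ctrl.observe()['joint_pos'].round(2))"
```

```text
time_s: 29.55
position: [0.4264, -0.1575, 0.2559]
tool_rot: [[-1.0, 0.008, 0.004], [0.008, 1.0, -0.002], [-0.004, -0.002, -1.0]]
ft_force: [0.5, 0.9, -0.7]
width: 0.0178
grip_force: 59.2
time_s: 30.18
position: [0.426, 0.1446, 0.2532]
tool_rot: [[-0.998, -0.068, 0.001], [-0.068, 0.998, -0.001], [-0.001, -0.001, -1.0]]
ft_force: [0.9, -0.6, -0.7]
width: 0.0179
grip_force: 59.2
[-0.17, 3.63, 6.12, -0.03] [ 0.61  0.28 -1.21  1.92  0.29  1.14  0.93]
```

```bash
python3 -m handwheel '[[[2,-0.1,2.4,0,0],[2,-0.17,3.63,1,0],[2,-0.17,3.63,3.5,0],[2,-0.17,3.63,6,0],[2,-0.17,3.63,6.1,0]]]';python3 -m handwheel '[[[2,0,0,0,0],[2,0,0,0,0]]]';python3 lk.py w14 pad_strip:.003 strip:.107;python3 -c "
from h import *
print(go(.4241,.2352,.0095,184.1),ctrl.observe()['position'])"
```

```text
time_s: 30.8
position: [0.4214, 0.2326, 0.0975]
tool_rot: [[-0.997, -0.071, -0.007], [-0.071, 0.997, -0.003], [0.007, -0.003, -1.0]]
ft_force: [0.2, 1.1, 0.9]
width: 0.0178
grip_force: 59.2
time_s: 31.05
position: [0.4257, 0.2348, 0.103]
tool_rot: [[-0.998, -0.069, 0.004], [-0.068, 0.998, 0.001], [-0.004, 0.001, -1.0]]
ft_force: [-0.2, 0.6, -0.1]
width: 0.0178
grip_force: 59.2
pad_strip 0.93 circ [0.377  0.2315] 0.0447 rect [array([0.3771, 0.2308]), array([0.0326, 0.0334]), np.float64(3.8886)] mean [0.3767 0.2308]
strip 0.87 circ [0.4289 0.2361] 0.1081 rect [array([0.429 , 0.2351]), array([0.1074, 0.0211]), np.float64(3.1576)] mean [0.4228 0.2349]
[0.05, 0.04, 3.7, -0.03] [0.42524454 0.23415527 0.1021173 ]
```

View pics/w14.png

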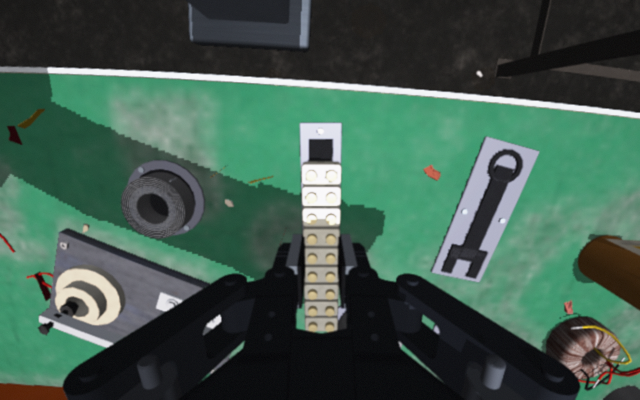

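```bash
python3 -m handwheel '[[[2,0.05,0.04,2,0],[2,0.05,0.04,3.2,0],[2,0.05,0.04,3.45,0],[2,0.05,0.04,3.45,0],[2,0.05,0.04,3.45,0]]]';python3 -c "
from h import *
print(go(.4241,.2352,.0095,184.1))"
```

```text
time_s: 31.82
position: [0.4238, 0.2355, 0.0156]
tool_rot: [[-0.998, -0.069, 0.002], [-0.069, 0.998, 0.001], [-0.002, 0.001, -1.0]]
ft_force: [-0.1, -0.9, -0.8]
width: 0.0177
grip_force: 59.2
[-0.01, -0.01, 0.24, -0.02]
```

```bash
python3 -m handwheel '[[[2,0,0,0.15,0],[2,0,0,0.23,0],[2,0,0,0.27,0],[2,0,0,0.27,0]]]'
```

```text
time_s: 32.33
position: [0.4233, 0.2349, 0.0094]
tool_rot: [[-0.998, -0.069, 0.002], [-0.069, 0.998, -0.002], [-0.002, -0.002, -1.0]]
ft_force: [-6.4, -5.4, 26.3]
width: 0.0182
grip_force: 62.4
```

```bash
python3 -m handwheel '[[[50,0,0,0,0],[50,0,0,0,0],[50,0,0,0,0],[50,0,0,-2,0],[50,0,0,-4.5,0]]]';python3 -m handwheel '[[[50,0,-0.5,-2.5,0.3],[50,0,-0.5,-4,0.7],[50,0,-0.5,-4,0.7],[50,0,-0.5,-4,0.7]]]';python3 lk.py w15 strip:.018 pad_strip:.003;python3 -c "
from h import *
print(go(.42,-.35,.26,180))"
```

```text
time_s: 32.95
position: [0.4219, 0.2346, 0.1203]
tool_rot: [[-0.998, -0.07, -0.003], [-0.07, 0.998, -0.0], [0.003, -0.0, -1.0]]
ft_force: [1.7, 0.3, -0.8]
width: 0.0428
grip_force: 0.0
time_s: 33.45
position: [0.4235, 0.2219, 0.2193]
tool_rot: [[-1.0, 0.004, -0.001], [0.004, 1.0, -0.001], [0.001, -0.001, -1.0]]
ft_force: [0.3, 0.1, -0.6]
width: 0.0423
grip_force: 0.0
strip 0.83 circ [0.4253 0.2341] 0.1036 rect [array([0.4254, 0.2356]), array([0.103 , 0.0212]), np.float64(2.9424)] mean [0.4243 0.2352]
pad_strip 0.73 circ [0.425  0.2346] 0.1331 rect [array([0.4253, 0.2354]), array([0.1301, 0.0372]), np.float64(4.5299)] mean [0.4177 0.2335]
[0.05, -22.89, -1.64, -0.03]
```

View pics/w15.png

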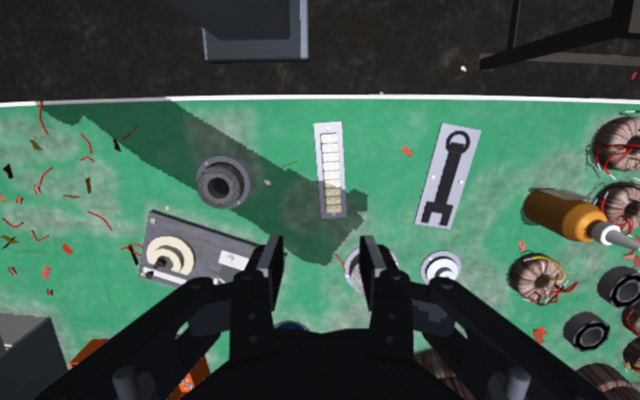

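```bash
python3 -m handwheel '[[[50,0,-2.4,-1.6,0],[50,0,-4.8,-1.6,0],[50,0,-7.2,-1.6,0],[50,0,-9.6,-1.6,0],[50,0,-12,-1.6,0]]]';python3 -m handwheel '[[[50,0,-2.4,0,-1],[50,0,-4.8,0,-2],[50,0,-7.2,0,-3],[50,0,-9.6,1,-3],[50,0,-10.9,2.5,-3]]]';python3 -m handwheel '[[[50,0,0,1,0],[50,0,0,1,0],[50,0,0,1,0]]]';cat > sp.py <<'E'
from h import *
import sys
c,p,d=snap(sys.argv[1]);z=float(sys.argv[2])
for r in ctrl.trace("wrist","spanner_jaw")[:1]:
    P=ray(*c,np.argwhere(r['region'])[:,::-1].astype(float),z)[:,:2]
    m=P.mean(0);u=np.linalg.svd(P-m,full_matrices=False)[2][0];u*=np.sign(u[0]);n=np.array([-u[1],u[0]])
    s=(P-m)@u;t=(P-m)@n;h=(s.max()+s.min())/2
    k=abs(s-h+.01)<.03;f=np.polyfit(s[k],t[k],1);a=np.degrees(np.arctan2(u[1],u[0])+np.arctan(f[0]))
    print(r['conf'],"len",np.ptp(s).round(4),"mid",(m+u*h+n*np.polyval(f,h)).round(4),"heading",a.round(2),"shank w",np.ptp(t[k]).round(4))
E
python3 sp.py w16 .011; python3 -c "
from h import *
print([(round(r['conf'],2),r['location'].round(4)) for r in ctrl.pinpoint('wrist','spanner_jaw')],go(.418,-.352,.005,198))"
```

```text
time_s: 34.22
position: [0.4219, -0.0797, 0.2595]
tool_rot: [[-1.0, 0.004, -0.001], [0.004, 1.0, 0.0], [0.001, 0.0, -1.0]]
ft_force: [1.2, 0.3, 0.4]
width: 0.0425
grip_force: 0.0
time_s: 34.85
position: [0.4211, -0.3534, 0.1959]
tool_rot: [[-0.953, -0.302, 0.0], [-0.302, 0.953, -0.0], [-0.0, -0.0, -1.0]]
ft_force: [0.2, 0.0, 1.1]
width: 0.0428
grip_force: 0.0
time_s: 35.22
position: [0.4222, -0.3493, 0.1731]
tool_rot: [[-0.952, -0.307, 0.001], [-0.307, 0.952, 0.0], [-0.001, 0.0, -1.0]]
ft_force: [-0.1, 0.2, -0.6]
width: 0.0428
grip_force: 0.0
0.66 len 0.0705 mid [0.4284 0.0535] heading -44.52 shank w 0.0543Traceback (most recent call last):
  File "<string>", line 3, in <module>
    print([(round(r['conf'],2),r['location'].round(4)) for r in ctrl.pinpoint('wrist','spanner_jaw')],go(.418,-.352,.005,198))
                               ^^^^^^^^^^^^^^^^^^^
AttributeError: 'list' object has no attribute 'round'. Did you mean: 'count'?
```

View pics/w16.png

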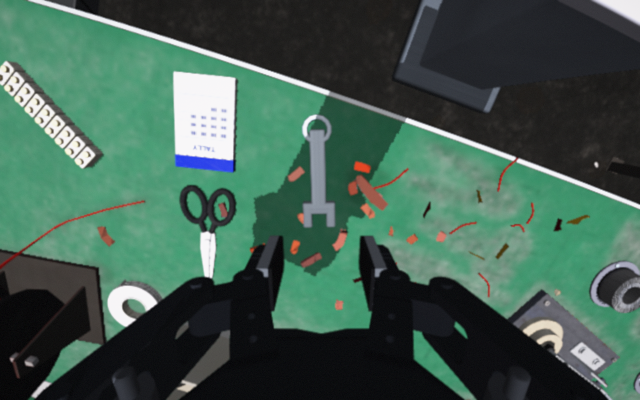

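```bash
sed -i 's/\[:1\]:/:/' sp.py; python3 sp.py w17 .011
python3 - <<'E'
from h import *
c=cam("wrist")
print(ray(*c,[[316.5,127],[318,200],[319,227],[316,115]],.011).round(4))
print([(round(r['conf'],2),np.round(r['location'],4)) for r in ctrl.pinpoint('wrist','spanner_jaw')])
E
```

```text
0.57 len 0.1285 mid [ 0.4161 -0.355 ] heading 18.39 shank w 0.024
[[ 0.3671 -0.3733  0.011 ]
 [ 0.4451 -0.3469  0.011 ]
 [ 0.477  -0.3355  0.011 ]
 [ 0.3554 -0.3775  0.011 ]]
[(0.96, array([ 0.4574, -0.3442,  0.0025])), (0.7, array([0.4402, 0.0966, 0.0042]))]
```

```bash
python3 -c "
from h import *
print(go(.417,-.355,.06,198.4))"
```

```text
[0.24, -0.12, 4.53, -0.1]
```

```bash
python3 -m handwheel '[[[50,0.24,-0.12,2.4,-0.1],[50,0.24,-0.12,4.5,-0.1],[50,0.24,-0.12,4.5,-0.1],[50,0.24,-0.12,4.5,-0.1],[50,0.24,-0.12,4.5,-0.1]]]'; python3 sp.py w18 .011
python3 - <<'E'
from h import *
print([(round(r['conf'],2),np.round(r['location'],4)) for r in ctrl.pinpoint('wrist','spanner_jaw')])
print(go(.417,-.355,.005,198.4))
E
```

```text
time_s: 36.15
position: [0.4181, -0.3555, 0.0624]
tool_rot: [[-0.949, -0.315, 0.003], [-0.315, 0.949, -0.002], [-0.002, -0.003, -1.0]]
ft_force: [0.3, -0.3, 0.6]
width: 0.0431
grip_force: 0.0
0.95 len 0.1297 mid [ 0.4158 -0.3551] heading 19.61 shank w 0.024
[(0.65, array([ 0.4607, -0.3434,  0.0042]))]
[0.01, 0.02, 2.26, -0.01]
```

View pics/w18.png

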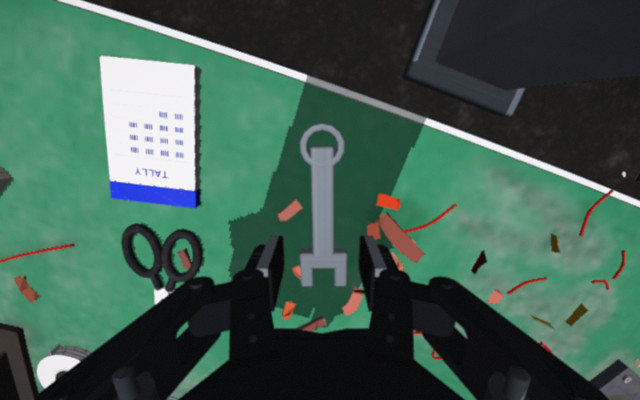

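```bash
python3 -m handwheel '[[[50,0.01,0.02,1.5,0],[50,0.01,0.02,2.1,0],[50,0.01,0.02,2.2,0],[50,0.01,0.02,2.2,0],[50,0.01,0.02,2.2,0]]]';python3 -m handwheel '[[[2,0,0,0,0],[2,0,0,0,0],[2,0,0,0,0],[2,0,0,0,0],[2,0,0,0,0]]]'
```

```text
time_s: 36.92
position: [0.4169, -0.3547, 0.0059]
tool_rot: [[-0.949, -0.315, 0.001], [-0.315, 0.949, -0.001], [-0.001, -0.001, -1.0]]
ft_force: [0.1, -0.2, 0.0]
width: 0.043
grip_force: 0.0
time_s: 37.55
position: [0.4165, -0.3546, 0.0058]
tool_rot: [[-0.949, -0.315, 0.0], [-0.315, 0.949, -0.001], [-0.0, -0.001, -1.0]]
ft_force: [-1.3, 0.6, 5.6]
width: 0.0144
grip_force: 58.7
```

```bash
python3 -m handwheel '[[[2,0,0,-2.5,0],[2,0,0,-5,0],[2,0,0,-7.5,1],[2,0,0,-9.5,2],[2,0,0,-10,3.1]]]';python3 -c "
from h import *
print(go(.4347,.3893,.25,180))"
```

```text
time_s: 38.17
position: [0.4174, -0.3546, 0.2587]
tool_rot: [[-1.0, 0.008, 0.004], [0.008, 1.0, -0.004], [-0.004, -0.004, -1.0]]
ft_force: [0.2, -0.6, -2.6]
width: 0.0146
grip_force: 59.6
[-0.46, 29.76, 0.24, -0.07]
```

```bash
python3 -m handwheel '[[[2,0,2.4,0,0],[2,0,4.8,0,0],[2,0,7.2,0,0],[2,0,9.6,0,0],[2,0,12,0,0]]]';python3 -m handwheel '[[[2,0,2.4,0,0],[2,0,4.8,0,0],[2,0,7.2,0,0],[2,-0.3,9.6,0,0],[2,-0.4,12,0,0]]]';python3 -m handwheel '[[[2,0,2.4,0,0.8],[2,0,4.8,0,1.6],[2,0,5.4,0,1.6],[2,0,5.4,0,1.6]]]';python3 -c "
from h import *
print(go(.4347,.3893,.1,170.3))"
```

```text
time_s: 38.8
position: [0.4168, -0.0525, 0.2551]
tool_rot: [[-1.0, 0.004, 0.0], [0.004, 1.0, -0.001], [-0.0, -0.001, -1.0]]
ft_force: [1.2, -0.4, -0.7]
width: 0.0144
grip_force: 59.5
time_s: 39.42
position: [0.4288, 0.247, 0.2548]
tool_rot: [[-1.0, 0.005, 0.0], [0.005, 1.0, -0.001], [-0.0, -0.001, -1.0]]
ft_force: [0.7, -0.4, -1.9]
width: 0.0146
grip_force: 59.5
time_s: 39.92
position: [0.4283, 0.3814, 0.2546]
tool_rot: [[-0.986, 0.168, -0.001], [0.168, 0.986, -0.0], [0.001, -0.001, -1.0]]
ft_force: [0.4, -1.4, -2.0]
width: 0.0149
grip_force: 59.6
[-0.21, 0.36, 6.19, 0.01]
```

```bash
python3 -m handwheel '[[[2,-0.1,0.3,2.4,0],[2,-0.1,0.3,4.8,0],[2,-0.15,0.3,7,0],[2,-0.15,0.3,8,0],[2,-0.15,0.3,8,0]]]';python3 -m handwheel '[[[2,0,0,0,0],[2,0,0,0,0]]]';python3 sp.py w19 .065;python3 lk.py w20 pad_spanner:.003;python3 -c "
from h import *
print(go(.4347,.3893,.0118,170.3),ctrl.observe()['position'])"
```

```text
time_s: 40.55
position: [0.4344, 0.384, 0.0533]
tool_rot: [[-0.985, 0.173, -0.003], [0.173, 0.985, -0.004], [0.002, -0.004, -1.0]]
ft_force: [-0.4, -1.4, -1.3]
width: 0.0145
grip_force: 59.6
time_s: 40.8
position: [0.4352, 0.3876, 0.0568]
tool_rot: [[-0.985, 0.172, 0.002], [0.172, 0.985, 0.001], [-0.002, 0.002, -1.0]]
ft_force: [-0.6, -0.9, -1.6]
width: 0.0145
grip_force: 59.6
0.83 len 0.117 mid [0.4276 0.3892] heading -9.81 shank w 0.0287
0.42 len 0.0758 mid [0.4083 0.2815] heading 3.8 shank w 0.0211
pad_spanner 0.97 circ [0.4122 0.394 ] 0.1085 rect [array([0.4121, 0.3937]), array([0.0533, 0.0951]), np.float64(80.2906)] mean [0.4036 0.397 ]
[0.01, 0.07, 1.76, -0.02] [0.43453504 0.38752352 0.05580885]
```

View pics/w20.png

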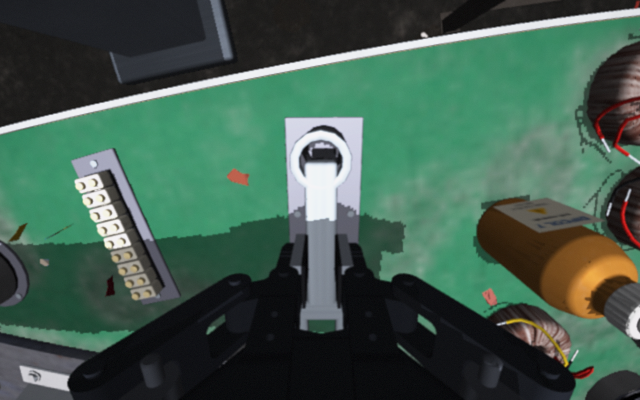

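```bash
python3 -m handwheel '[[[2,0,0.07,1,0],[2,0,0.07,1.4,0],[2,0,0.07,1.5,0],[2,0,0.07,1.5,0],[2,0,0.07,1.5,0]]]';python3 -c "
from h import *
print(go(.4347,.3893,.0118,170.3))"
```

```text
time_s: 41.62
position: [0.4346, 0.3895, 0.0179]
tool_rot: [[-0.985, 0.171, 0.0], [0.171, 0.985, 0.001], [-0.0, 0.001, -1.0]]
ft_force: [-0.3, 0.0, -2.5]
width: 0.0144
grip_force: 59.6
[-0.01, -0.01, 0.24, -0.02]
```

```bash
python3 -m handwheel '[[[2,0,0,0.15,0],[2,0,0,0.22,0],[2,0,0,0.26,0],[2,0,0,0.26,0]]]';python3 -m handwheel '[[[50,0,0,0,0],[50,0,0,0,0],[50,0,0,0,0],[50,0,0,-2,0],[50,0,0,-4.5,0]]]';python3 -m handwheel '[[[50,0,-2,-2.5,0],[50,0,-4,-5,1],[50,0,-4,-6,1.5],[50,0,-4,-6,1.5],[50,0,-4,-6,1.5]]]';python3 sp.py w21 .017;python3 lk.py w22 pad_spanner:.003 dish:.011 strip:.018 core_small:.026
```

```text
time_s: 42.12
position: [0.4346, 0.389, 0.0118]
tool_rot: [[-0.985, 0.171, 0.001], [0.171, 0.985, -0.001], [-0.001, -0.0, -1.0]]
ft_force: [-1.9, -2.8, 6.4]
width: 0.0145
grip_force: 60.6
time_s: 42.75
position: [0.4338, 0.3884, 0.1236]
tool_rot: [[-0.985, 0.17, -0.003], [0.17, 0.985, -0.002], [0.002, -0.002, -1.0]]
ft_force: [1.1, -0.1, 0.4]
width: 0.0424
grip_force: 0.0
time_s: 43.38
position: [0.4175, 0.2902, 0.2734]
tool_rot: [[-0.946, 0.323, 0.001], [0.323, 0.946, -0.0], [-0.001, -0.0, -1.0]]
ft_force: [-0.0, -0.2, -0.1]
width: 0.0426
grip_force: 0.0
0.87 len 0.1301 mid [0.4336 0.3879] heading -9.6 shank w 0.0241
pad_spanner 0.91 circ [0.4337 0.3896] 0.1479 rect [array([0.434 , 0.3889]), array([0.0555, 0.1408]), np.float64(80.0938)] mean [0.4253 0.3896]
dish 0.76 circ [0.5719 0.3976] 0.0484 rect [array([0.5719, 0.3977]), array([0.0479, 0.0429]), np.float64(27.5455)] mean [0.5713 0.398 ]
strip 0.76 circ [0.4254 0.2352] 0.1047 rect [array([0.4254, 0.2364]), array([0.1041, 0.0218]), np.float64(4.6621)] mean [0.4239 0.2362]
core_small 0.64 circ [0.4367 0.0954] 0.0654 rect [array([0.437 , 0.0958]), array([0.0553, 0.0638]), np.float64(21.5614)] mean [0.4373 0.0953]
```

View pics/w22.png

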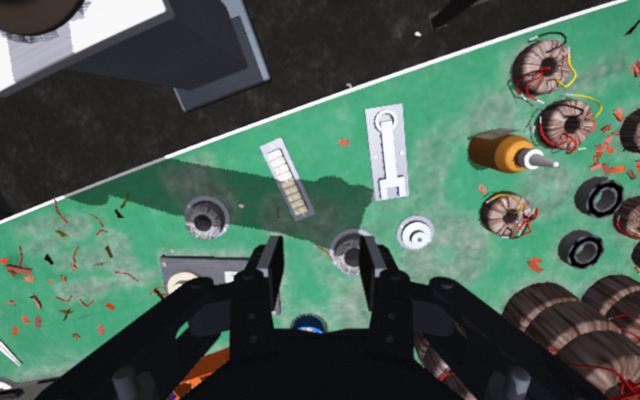

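Run:
```python
from h import *
for n in("wrist","top"):
    c=cam(n);p,d=ctrl.snapshot(n);P=cloud(c,d)
    for nm,x,y,z0,z1 in(("small",.4388,.0908,.021,.032),("large",.571,.294,.023,.035),("dish",.572,.399,.017,.03)):
        q=P[(np.hypot(P[:,0]-x,P[:,1]-y)<.05)&(P[:,2]>z0)&(P[:,2]<z1)]
        if len(q)>8:
            cc,r=cv2.minEnclosingCircle(q[:,:2].astype(np.float32));print(n,nm,len(q),np.round(cc,4),round(2*r,4),"z",np.percentile(q[:,2],[5,50,95]).round(4))
```

```text
wrist small 779 [0.4394 0.0915] 0.0568 z [0.0231 0.0261 0.0274]
wrist large 547 [0.5682 0.2928] 0.0635 z [0.0253 0.0282 0.0295]
wrist dish 223 [0.5723 0.3986] 0.0257 z [0.02   0.0259 0.0274]
top small 176 [0.4378 0.0898] 0.0567 z [0.0228 0.0263 0.0297]
top large 221 [0.5664 0.2921] 0.0656 z [0.0243 0.0287 0.033 ]
top dish 59 [0.5718 0.3901] 0.0367 z [0.0181 0.0259 0.0293]
```

```bash
python3 -c "
from h import *
print(go(.57,.294,.27,161))"
```

```text
[-5.75, 2.09, 0.12, 0.03]
```

```bash
python3 -m handwheel '[[[50,-2.3,0.9,0,0],[50,-4.6,1.7,0,0],[50,-5.75,2.1,0,0],[50,-5.75,2.1,0,0],[50,-5.75,2.1,0,0]]]'
python3 - <<'E'
from h import *
c,p,d=snap("w23");P=cloud(c,d)
q=P[(np.hypot(P[:,0]-.571,P[:,1]-.294)<.05)&(P[:,2]>.023)&(P[:,2]<.035)]
print(len(q),cv2.minEnclosingCircle(q[:,:2].astype(np.float32)))
m=cv2.cvtColor(top_map(c,p,.003,.52,.62,.24,.345,.00025),cv2.COLOR_RGB2BGR)
m2=cv2.cvtColor(top_map(c,p,.028,.52,.62,.24,.345,.00025),cv2.COLOR_RGB2BGR)
for a in(m,m2):cv2.drawMarker(a,(204,196),(0,0,255),0,20,1)   # (.571,.294)
cv2.circle(m,(204,196),164,(0,255,255),1);cv2.circle(m2,(204,196),128,(0,255,255),1)
cv2.imwrite("pics/m.png",cv2.resize(np.hstack([m,m2]),(800,381)))
E
```

```text
time_s: 44.45
position: [0.5693, 0.2945, 0.2733]
tool_rot: [[-0.947, 0.322, -0.001], [0.322, 0.947, 0.0], [0.001, -0.0, -1.0]]
ft_force: [-0.6, -0.1, -0.3]
width: 0.0423
grip_force: 0.0
1134 ((0.5695522427558899, 0.29468804597854614), 0.03213643655180931)
```

View pics/m.png

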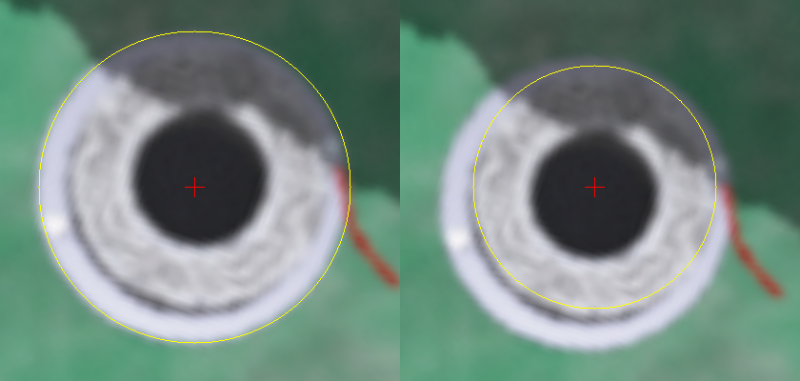

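```bash
python3 -c "
from cell import ctrl
print(ctrl.finish_job())"
```

```text
the job is handed in; nothing more can be done
None
```

All five parts are flat on their matching pads and the job is handed in at about 45 s of the 136 s allowed: the final images put the large core about 1.5 mm off centre and the others within about 1 to 1.5 mm, with the strip and the spanner's jaw in line with their pads.

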